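# Set the stand leg to its length mark and close the cam lever

### The arm

A 6-joint arm with a two-finger parallel gripper is mounted at the origin on the work surface. World frame = base frame: x ahead of the robot, y to its left, z up, the work surface at z = 0. Lengths are in m, angles in rad, forces in N, time in s.
With the tool pointing down it reaches from about 0.2 to 0.875 m from the base axis. Payload 3.4 kg.
Tool frame: the origin (TCP) lies between the finger pads; the fingertips stand 11 mm ahead of it and the grasp point (between the pads) lies 8 mm behind it; z points along the fingers, y is the line along which they close (so a half turn about z gives the same grasp; the last joint's range is limited). The gripper opens to 94 mm and grips with 3 to 60 N. Pads are 16 mm wide; open, the fingers measure 119 mm over their backs; the gripper's body (75 mm by 177 mm) begins 78 mm behind the grasp point.
Start: joints at [-1.295, 0.276, 1.505, -0, 1.361, -0.121], TCP at [0.222, -0.53, 0.216] pointing down, gripper open.
Joint ranges: [-2.89, 2.89], [-0.75, 2.08], [0.22, 2.7], [-1.18, 4.32], [0.11, 2.71], [-2.7, 2.7]. Speed limits (rad/s): [2.57, 2.57, 3.14, 3.14, 3.14, 3.14].

### API

Orientations are given as a rotation vector (axis times angle).
In Python, from cell import reach, line_to, set_joints, open_jaws, grab, hold, solve_ik, state, snapshot, MotionError, finish_job, outline_of gives the robot as it stands. Calls block until the motion is done:
- reach(position, orientation): joint-space move of the TCP to a pose.
- line_to(position, speed=0.15, rotation=None, guard=None): straight line of the TCP; rotation=None keeps the orientation; speed is the mean speed in m/s. With guard (N) it stops when the force on the tool has changed by that much, and returns True; else False.
- set_joints(angles): joint-space move.
- open_jaws() and grab(effort=None): open the fingers fully, or close them until they stop; effort is the grip in N (None keeps the last).
- hold(seconds).
- solve_ik(position, orientation): joint angles nearest the present ones, or None.
- state(): the state.
- snapshot(name): name is "scene" or "top" or "wrist"; returns a dict with "image" (400x640x3 uint8, blue, green, red), "depth" (400x640 float32, m along the optical axis (not along the pixel's ray), 0 where there is no reading), "vfov" (degrees; the focal length in pixels is half the picture's height over the tangent of half this angle, whatever the lens; pixels are square), "cx", "cy" (the principal point, pixels), "rvec" (rotation vector, rad) and "tvec" (3), from world to camera coordinates, as OpenCV has them; the wrist camera has in their place "T_tool_cam" (4x4, takes a point from camera to tool coordinates, whose origin is the TCP and whose axes are the flange's). Camera axes: x right, y down, z forward; pixel columns grow to the right and rows downward; lengths in m; the calibration is good to about 2 mm. A picture is of the moment at which its call begins: read the wrist's pose just before it.
A pose or a line that the arm cannot do raises MotionError and nothing moves.
- finish_job(): hands the job in; it is judged then, once.
Trained networks look in a picture, given as the dict that the camera call returned (one of the last four; its "shot" number tells which), for a name from the list of things; names that differ only in an ending like _2 or _b are one class to them, and where a whole thing is asked for, a point or a joint stands for the part that bears it (a point fixed in the world has none). Each returns a list of dicts, best first, with "confidence" (0 to 1); they miss things now and then, are a little off and sometimes report something else, mostly with a low value. They report only what shows in the picture. A call takes as long as a camera call.
- outline_of(picture, query): "pixels" (400x640 bool, what is visible of it) and "at" ([column, row] in pixels, amid what is visible of it).
The state is a dict: "time": time; "joint_positions": joint angles; "joint_vel": joint speeds; "effort": joint torques, N m; "tcp_pos": TCP position; "tcp_rot": TCP orientation; "force": force on the tool from outside, world axes, zero at the start; "torque": the same for the moment, N m; "opening": finger opening in m; "finger_force": force on a finger pad.
Only numpy, scipy, OpenCV 4.12 (cv2) and the standard library are available. Lean on these libraries where they do the work, as an engineer would, in place of code of your own. Each camera call takes 0.05 s, during which the arm holds its last target. There are 200 camera calls.

### The job

Free the stand leg in the jig by pressing the red stop knob down and turning it clockwise as far as it goes, and let it spring up again. Then draw the leg out by its black crossbar until the white line on the bar is level with the red length mark and, holding it there against its spring, work along the bar to sweep the yellow cam lever fully closed; leave the lever open until the leg is at its mark. Finish while still holding the crossbar at the mark with the lever closed - do not let go, because the leg would spring back - and leave everything else on the bench where it is.

Things in the scene. Friction and masses are not known exactly. Their poses are not given: they have to be found in the camera images.
- jig: Fixed plywood jig, 12 mm base (x -260 to 15, y +-45 mm), with a tube along its x, 40 mm above the bench; the leg (steel rod, radius 10) slides out to +x. Origin on the bench under the tube, 25 mm behind the crossbar's middle when the leg is in; z up. Grey housing x -112 to -48, y +-35, 56 tall; black collar x -16 to 8, y -28 to 36, 58 tall. Its x points roughly to the robot's left (world +y).
- knob_press (a joint): How far the red stop knob is pressed down, m: 0 up, 0.007 fully down. Spring: 3.5 N at the start, 8.5 N fully down. It must be down 0.005 or more to turn past an inner gate about 0.3 rad from 0; past about 0.95 rad it is clear of the gate and may come up.
- knob (a joint): Turn of the red stop knob, rad, clockwise from above: 0 to 0.15 at the start (leg locked, it gives only about 8 mm), 1.35 at its stop. The leg is free from about 1.1 on. The knob stays where it is left; turning takes about 0.03 N m.
- knob_grip (a point): Where to grip the red stop knob: on its vertical axis, 82 mm above the bench when up, at x -80, y 0 mm of the jig. Its bar grip is 12 mm wide, 42 long, 26 tall (68 to 94 mm above the bench), over a disc of radius 20 mm. The point turns with the knob: x along the bar, y across; at knob = 0 the bar lies along the jig's x.
- leg (a joint): How far the leg is drawn out, m: 0 fully in (start), 0.070 its end. A spring always pulls it in: 2 N at 0, about 6 N at 0.07; nothing else keeps it out, even with the lever closed.
- crossbar (a point): Black bar across the leg's outer end, the thing to hold: 12 mm thick along the leg (x), 210 long (y), 18 tall, its middle on the leg's axis 40 mm above the bench. This point is its centre, axes as the jig's; a white line runs along the middle of its top. Clear beneath on the lever's side: fingers straddle it from above and can slide along it while holding it.
- bar_grip (a point): In the middle of the bar's section, 92 mm from the leg's axis on the lever's side (jig +y), beyond the open lever: from here fingers closing along the jig's x can straddle the bar, draw it out and slide along it towards the leg (jig -y), their sides pushing the lever shut. Axes as the bar's.
- bar_pointer (a point): End of the bar's white line, at the bar's other end (105 mm from the leg's axis towards jig -y), to be brought level with the length mark.
- length_mark: Fixed red upright blade on a 5 mm scale wing (jig x -15 to 105, y -145 to -35 mm): 4 mm thick along the leg, 50 long across it, top 30 mm above the bench, just under the bar's path. x axis along the jig's x; origin in mid thickness. The leg is at its length when bar_pointer is at x = 0 in this frame: 20 to 55 mm of draw, different each time.
- cam_lever (a joint): Angle of the yellow cam lever, rad: 0 fully closed against its stop, lying along the leg; 0.36 to 0.45 at the start (open, swung out to the jig's +y). It swings level about a vertical pin and stays where it is left; about 1 N at the bar moves it.
- lever_pivot (a point): Axis of the lever's pin, at x 0, y 16 mm of the jig, 65 mm above the bench. Closed, the lever's middle line lies along jig x at y = 16 mm, its face towards jig +y at 20 mm.
- lever_tip (a point): Free end of the yellow lever: 112 mm from the pivot. The lever is 8 mm wide and spans 60 to 74 mm above the bench, so it passes 11 mm above the crossbar.
- rubber_foot_a: Black rubber foot, 30 mm across, 24 mm tall. Loose, to be left where it is. Origin at the centre of its underside.
- rubber_foot_b: Second black rubber foot, same size. Loose, to be left where it is. Origin at the centre of its underside.
- screwdriver: Screwdriver about 200 mm long, lying beside the back half of the jig. Loose, to be left where it is. Origin at the centre of its underside.
- ribbon_spool: Green ribbon spool, 64 mm across, 36 mm tall. Loose, to be left where it is. Origin at the centre of its underside.
- paint_jar: Amber glass paint jar, 60 mm across, 75 mm tall. Loose, to be left where it is. Origin at the centre of its underside.
- mug: White mug, 80 mm across, 85 mm tall. Loose, to be left where it is. Origin at the centre of its underside.
- card_box: Cardboard box 120 x 90 x 60 mm. Loose, to be left where it is. Origin at the centre of its underside.

How it is judged:
By the outcome, as a careful person would: the job done as asked, in the order asked, and still so for the second after the job is handed in, while the arm keeps its last pose, push and grip.
It also fails if it takes over 58 s, if anything falls off the work surface, if the arm or the gripper's body presses on something with over 40 N, if the wrist force passes 120 N, or if a joint passes its speed limit or range.

## Working session

There is one attempt and no reset: what is moved stays moved. The work goes in short steps, each a Python script; the robot and the scene stay as the last script left them, time stands still between calls to the robot, and variables do not carry over. Pictures are saved under pics/ and viewed, at most 10 in all, crops included, and the job is handed in when it is done.

```bash
mkdir -p pics; ls; cat > h.py <<'E'
import numpy as np, cv2
from cell import *
from scipy.spatial.transform import Rotation as R
def cam(p, st=None):
    h=p["image"].shape[0]; f=h/2/np.tan(np.radians(p["vfov"])/2)
    if "T_tool_cam" in p:
        T=np.eye(4); T[:3,:3]=R.from_rotvec(st["tcp_rot"]).as_matrix(); T[:3,3]=st["tcp_pos"]
        return f, T@np.array(p["T_tool_cam"])
    M=np.eye(4); M[:3,:3]=R.from_rotvec(np.ravel(p["rvec"])).as_matrix(); M[:3,3]=np.ravel(p["tvec"])
    return f, np.linalg.inv(M)
def pts(p, mask, st=None):
    f,T=cam(p,st); v,u=np.nonzero(mask&(p["depth"]>0)); d=p["depth"][v,u]
    P=np.c_[(u-p["cx"])/f*d,(v-p["cy"])/f*d,d]
    return P@T[:3,:3].T+T[:3,3]
def atz(p,uv,z,st=None):
    f,T=cam(p,st); r=T[:3,:3]@np.array([(uv[0]-p["cx"])/f,(uv[1]-p["cy"])/f,1])
    return T[:3,3]+r*(z-T[2,3])/r[2]
def proj(p,X,st=None):
    f,T=cam(p,st); c=np.linalg.inv(T)@np.r_[X,1]
    return c[0]/c[2]*f+p["cx"],c[1]/c[2]*f+p["cy"]
E
python3 - <<'E'
from h import *
s=state(); print(s["time"],s["tcp_rot"],s["force"])
for n in("top","scene"):
    p=snapshot(n); cv2.imwrite(f"pics/{n}0.png",p["image"])
    print(n, p["vfov"], cam(p)[1].round(3).tolist())
    for q in ["jig","knob","crossbar","cam_lever","length_mark","rubber_foot_a","screwdriver","ribbon_spool","paint_jar","mug","card_box"]:
        for o in outline_of(p,q)[:2]:
            P=pts(p,o["pixels"]); 
            print(q,round(o["confidence"],2),np.round(o["at"]),len(P), np.median(P,0).round(3) if len(P) else'', np.percentile(P,[2,98],axis=0).round(3).tolist() if len(P) else '')
E
```

```text
pics
0.0 [-3.07832387e+00 -6.18886502e-01  2.33050764e-04] [-0.45895252  0.35079482 -0.16929262]
top 57.97169143362352 [[-0.006, -0.993, 0.116, 0.434], [-1.0, 0.006, 0.003, 0.007], [-0.003, -0.116, -0.993, 1.404], [0.0, 0.0, 0.0, 1.0]]
jig 0.8 [322. 179.] 2534 [ 0.661 -0.012  0.016] [[0.575, -0.215, 0.001], [0.759, 0.14, 0.079]]
jig 0.16 [211. 241.] 271 [0.42  0.407 0.035] [[0.391, 0.38, 0.001], [0.45, 0.439, 0.04]]
knob 0.49 [333. 174.] 104 [ 0.644 -0.049  0.072] [[0.629, -0.069, 0.052], [0.67, -0.031, 0.099]]
crossbar 0.77 [305. 184.] 172 [0.633 0.057 0.05 ] [[0.532, 0.032, 0.018], [0.722, 0.072, 0.054]]
rubber_foot_a 0.61 [361. 197.] 40 [ 0.577 -0.153  0.024] [[0.567, -0.165, 0.006], [0.589, -0.142, 0.031]]
rubber_foot_a 0.59 [308. 187.] 189 [0.626 0.053 0.05 ] [[0.53, 0.031, 0.002], [0.722, 0.072, 0.054]]
screwdriver 0.57 [366. 153.] 172 [ 0.76  -0.18   0.024] [[0.732, -0.229, 0.012], [0.78, -0.05, 0.033]]
ribbon_spool 0.56 [212. 239.] 243 [0.424 0.408 0.036] [[0.394, 0.381, 0.003], [0.45, 0.438, 0.04]]
paint_jar 0.6 [438. 236.] 245 [ 0.431 -0.43   0.074] [[0.404, -0.46, 0.021], 
[... 843 characters left out ...]
ssbar 0.35 [252. 255.] 97 [ 0.569 -0.214  0.018] [[0.557, -0.224, 0.0], [0.577, -0.202, 0.025]]
screwdriver 0.75 [317. 291.] 447 [ 0.767 -0.177  0.02 ] [[0.735, -0.231, 0.006], [0.785, -0.05, 0.026]]
ribbon_spool 0.53 [359. 117.] 285 [0.428 0.402 0.031] [[0.395, 0.382, -0.001], [0.453, 0.436, 0.037]]
paint_jar 0.72 [149. 281.] 740 [ 0.449 -0.442  0.06 ] [[0.409, -0.467, 0.005], [0.463, -0.413, 0.076]]
mug 0.29 [148. 278.] 734 [ 0.449 -0.442  0.059] [[0.412, -0.467, 0.005], [0.463, -0.414, 0.076]]
card_box 0.91 [412. 122.] 1183 [0.584 0.491 0.054] [[0.52, 0.463, -0.003], [0.639, 0.569, 0.061]]
card_box 0.72 [319. 223.] 198 [ 0.654 -0.049  0.075] [[0.623, -0.069, 0.05], [0.668, -0.014, 0.094]]
```

```bash
python3 - <<'E'
from h import *
a=cv2.imread("pics/top0.png")[120:230,250:400]; b=cv2.imread("pics/scene0.png")[140:320,220:420]
a=cv2.resize(a,(800,587),interpolation=cv2.INTER_CUBIC)
cv2.imwrite("pics/a.png",a)
# move above, tool y along world x? look
reach([0.60,0.02,0.33],[np.pi*np.cos(0.0),0,0]) if False else None
for rv in ([np.pi,0,0],[0,np.pi,0],[2.2214,2.2214,0],[2.2214,-2.2214,0]):
    q=solve_ik([0.60,0.0,0.32],rv); print(rv, None if q is None else np.round(q,2))
p=snapshot("wrist"); print(np.round(p["T_tool_cam"],3).tolist(),p["vfov"])
E
```

```text
[3.141592653589793, 0, 0] [-0.12  0.28  1.25 -0.    1.61  1.45]
[0, 3.141592653589793, 0] [-0.12  0.28  1.25  0.    1.61 -1.69]
[2.2214, 2.2214, 0] [-0.12  0.28  1.25 -0.    1.61 -0.12]
[2.2214, -2.2214, 0] None
[[0.001, -0.971, -0.241, 0.07], [1.0, 0.0, 0.001, 0.0], [-0.001, -0.241, 0.971, -0.168], [0.0, 0.0, 0.0, 1.0]] 70.48849458102508
```

View pics/a.png

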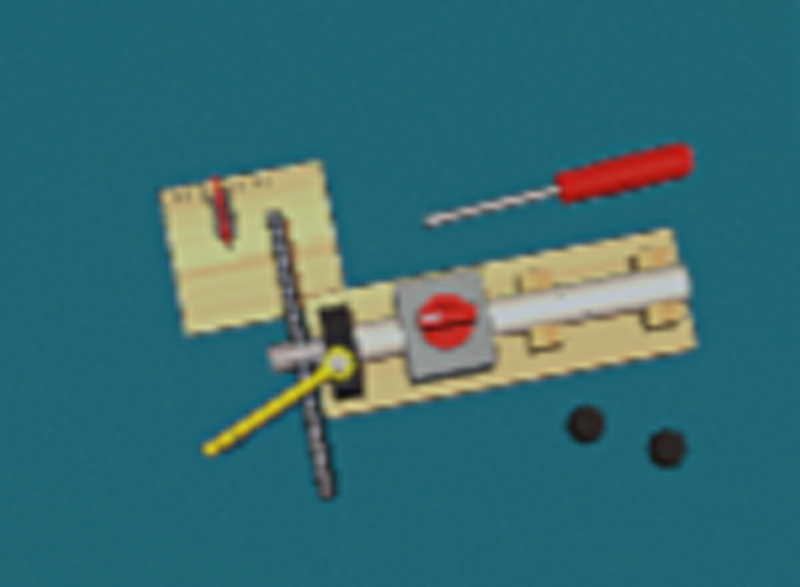

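The top view shows the jig turned about 10° from world +y: knob near crop (447,320), bar from (275,217) to (327,492), lever tip (210,450), red mark (222,210). Next I look from close by.

```bash
cat >> h.py <<'E'
def down(yaw):  # tool x at world angle yaw, z down
    return R.from_matrix(np.c_[[np.cos(yaw),np.sin(yaw),0],[np.sin(yaw),-np.cos(yaw),0],[0,0,-1]]).as_rotvec()
E
python3 - <<'E'
from h import *
reach([0.62,-0.0,0.24],down(np.radians(100)))
s=state(); p=snapshot("wrist"); cv2.imwrite("pics/w1.png",p["image"])
np.savez("w1.npz",pos=s["tcp_pos"],rot=s["tcp_rot"],**{k:v for k,v in p.items()})
print(s["time"],s["tcp_pos"])
for q in ["jig","knob","knob_grip","crossbar","cam_lever","lever_tip","length_mark"]:
    for o in outline_of(p,q)[:1]:
        P=pts(p,o["pixels"],s)
        print(q,round(o["confidence"],2),np.round(o["at"]),len(P),np.median(P,0).round(4),np.percentile(P,[2,98],axis=0).round(3).tolist())
        if q in("crossbar","cam_lever","knob","jig"):
            z=np.percentile(P[:,2],95); T=P[abs(P[:,2]-z)<.006] 
            c=T.mean(0); w,v=np.linalg.eigh(np.cov((T-c)[:,:2].T)); d=v[:,1]; t=(T-c)[:,:2]@d
            print('  top',z.round(4),len(T),c.round(4),'axis',d.round(4),np.degrees(np.arctan2(d[1],d[0])).round(1),t.min().round(4),t.max().round(4))
E
```

```text
3.6083 [ 0.61991753 -0.00106694  0.23993593]
jig 0.87 [349. 156.] 17428 [0.6649 0.0382 0.0123] [[0.562, -0.2, 0.003], [0.762, 0.146, 0.084]]
  top 0.0728 1219 [0.6089 0.033  0.0716] axis [-0.4668  0.8844] 117.8 -0.107 0.1026
knob 0.91 [338. 226.] 823 [ 0.6455 -0.0447  0.0689] [[0.63, -0.065, 0.066], [0.664, -0.026, 0.094]]
  top 0.094 334 [ 0.6469 -0.0448  0.0928] axis [-0.1843  0.9829] 100.6 -0.0219 0.0196
knob_grip 0.29 [307. 120.] 782 [0.5908 0.0688 0.0727] [[0.555, 0.022, 0.05], [0.625, 0.12, 0.074]]
crossbar 0.9 [336. 135.] 1732 [0.6315 0.0589 0.0481] [[0.533, 0.036, 0.043], [0.725, 0.077, 0.05]]
  top 0.0496 1694 [0.6321 0.0578 0.0479] axis [-0.9832 -0.1824] -169.5 -0.1002 0.1062
cam_lever 0.58 [307. 121.] 850 [0.5923 0.0667 0.0727] [[0.558, 0.022, 0.012], [0.625, 0.119, 0.075]]
  top 0.0743 808 [0.5911 0.0686 0.0727] axis [-0.5544  0.8322] 123.7 -0.0572 0.0632
lever_tip 0.96 [302. 117.] 813 [0.5902 0.0698 0.0728] [[0.557, 0.021, 0.07], [0.626, 0.119, 0.075]]
length_mark 0.67 [420. 108.] 359 [0.7363 0.1137 0.0111] [[0.713, 0.106, 0.008], [0.757, 0.124, 0.03]]
```

View pics/w1.png

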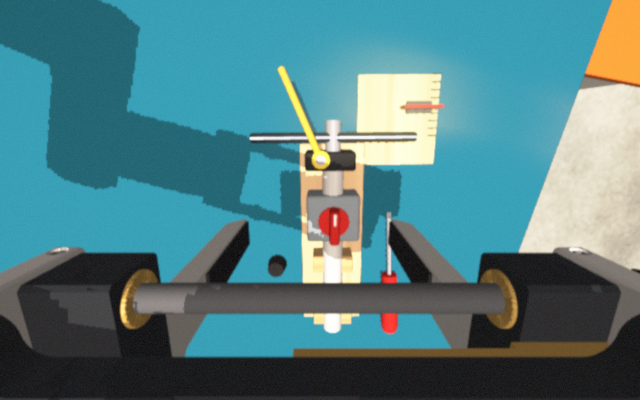

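The wrist view shows the knob at (335,222), its bar along the jig x. The crossbar runs (250..416,137), the lever goes to (282,68), and the mark is at (422,105). The jig yaw is about 100.5° and the knob is at about (0.6475, -0.0453). Now I press and turn it.

```bash
python3 - <<'E'
from h import *
yaw=np.radians(100.5); rv=down(yaw); k=[0.6475,-0.0453]
S=lambda t:(lambda s:print(t,round(s["time"],2),np.round(s["tcp_pos"],4),"F",np.round(s["force"],1),"T",np.round(s["torque"],2),"op",round(s["opening"],4),"q6",round(s["joint_positions"][5],3)))(state())
reach(k+[0.13],rv); line_to(k+[0.084],speed=0.1); S("at")
grab(35); S("grab")
print(line_to(k+[0.0765],speed=0.03,guard=25)); S("pressed")
q0=np.array(state()["joint_positions"]); t0=R.from_rotvec(state()["tcp_rot"])
for d in (0.3,0.6,0.9,1.2,1.33,1.40):
    q=q0.copy(); q[5]+=d; set_joints(q); S(d)
print("turn",(R.from_rotvec(state()["tcp_rot"])*t0.inv()).as_rotvec().round(3))
E
```

```text
at 5.17 [ 0.6481 -0.0451  0.085 ] F [ 0.2  1.4 -0.5] T [-0.05 -0.09  0.01] op 0.0942 q6 -0.36
grab 6.4 [ 0.6469 -0.0454  0.084 ] F [-2.   0.5  0.9] T [-0.13  0.22 -0.02] op 0.0115 q6 -0.36
False
pressed 6.8 [ 0.647  -0.0455  0.0773] F [-4.1 -0.2  8. ] T [-0.16  0.7   0.  ] op 0.0114 q6 -0.36
0.3 7.19 [ 0.6472 -0.0454  0.0782] F [-2.9 -0.3  6.6] T [-0.02  0.47  0.01] op 0.012 q6 -0.06
0.6 7.58 [ 0.6475 -0.0455  0.0782] F [-1.1  1.1  7.1] T [-0.02  0.48 -0.05] op 0.0117 q6 0.24
0.9 7.97 [ 0.6477 -0.0457  0.0782] F [-1.4 -0.8  7.2] T [-0.12  0.39 -0.  ] op 0.0118 q6 0.54
1.2 8.37 [ 0.6478 -0.0458  0.0783] F [-1.8 -0.4  6.1] T [-0.14  0.31 -0.04] op 0.012 q6 0.84
1.33 8.62 [ 0.6479 -0.0459  0.0783] F [-1.2 -0.9  7. ] T [-0.16  0.35  0.03] op 0.0117 q6 0.97
1.4 8.87 [ 0.6479 -0.046   0.0783] F [-2.5 -1.2  6. ] T [-0.2   0.34  0.5 ] op 0.0117 q6 1.039
turn [-0.    -0.003 -1.398]
```

```bash
python3 - <<'E'
from h import *
s=state(); q=np.array(s["joint_positions"]); q[5]-=0.04; set_joints(q)
x,y,_=state()["tcp_pos"]
line_to([x,y,0.0845],speed=0.03); open_jaws(); line_to([x,y,0.15],speed=0.15)
ex=np.array([-0.182,0.983]); 
reach([0.60,0.0,0.24],down(np.radians(100.5)))
s=state(); p=snapshot("wrist"); cv2.imwrite("pics/w2.png",p["image"][40:260,220:470].repeat(3,0).repeat(3,1)[:600])
np.savez("w2.npz",pos=s["tcp_pos"],rot=s["tcp_rot"],**p)
print(s["time"],s["force"])
psi=np.radians(100.5); M=np.array([[np.cos(psi),np.sin(psi)],[-np.sin(psi),np.cos(psi)]]); o=np.array([0.6337,0.0327])
J=lambda P:np.c_[(P[:,:2]-o)@M.T,P[:,2]]
for qn in ["knob","crossbar","cam_lever","length_mark"]:
    for r in outline_of(p,qn)[:1]:
        P=J(pts(p,r["pixels"],s)); 
        z0={"knob":.088,"crossbar":.043,"cam_lever":.07,"length_mark":.025}[qn]
        T=P[P[:,2]>z0]; c=np.median(T,0); w,v=np.linalg.eigh(np.cov((T-c)[:,:2].T)); d=v[:,1]
        print(qn,round(r["confidence"],2),r["at"],len(T),c.round(4),np.percentile(T,[1,99],axis=0).round(4).tolist(),'axis deg',np.degrees(np.arctan2(d[1],d[0])).round(1))
E
```

```text
12.55 [ 0.01515649 -0.08884504 -0.14542847]
  return _methods._mean(a, axis=axis, dtype=dtype,
  ret = um.true_divide(
  avg = a.mean(axis, **keepdims_kw)
<stdin>:16: RuntimeWarning: Degrees of freedom <= 0 for slice
  c *= np.true_divide(1, fact)
  c *= np.true_divide(1, fact)
Traceback (most recent call last):
IndexError: index -1 is out of bounds for axis 0 with size 0
```

View pics/w2.png

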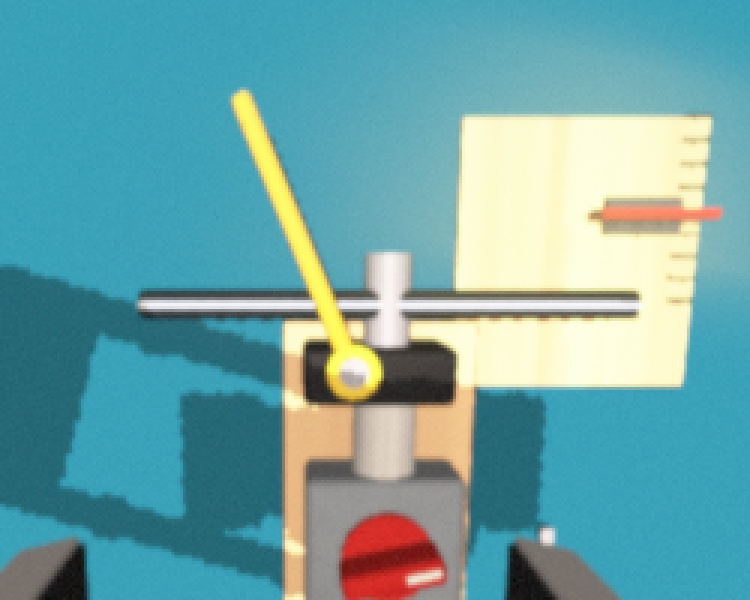

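The knob bar is turned across and the knob is up. The white line is at crop (390,303) and the red blade at (660,213). Next I measure the draw and the bar precisely.

```bash
cat >> h.py <<'E'
psi=np.radians(100.5); O=np.array([0.6337,0.0327])
M=np.array([[np.cos(psi),np.sin(psi)],[-np.sin(psi),np.cos(psi)]])
def toJ(X): return M@(np.asarray(X)[:2]-O)
def toW(j,z): return list(O+M.T@np.asarray(j,float))+[z]
E
python3 - <<'E'
from h import *
for n in("w1","w2"):
    d=np.load(n+".npz",allow_pickle=True); p={k:d[k] for k in d.files}; p["vfov"]=float(p["vfov"])
    s=dict(tcp_pos=d["pos"],tcp_rot=d["rot"]); im=p["image"].astype(int); b,g,r=im[...,0],im[...,1],im[...,2]
    vv,uu=np.mgrid[:400,:640]
    # red blade; keep pixels in wing region
    X=np.zeros((400,640)); 
    red=(r>150)&(g<120)&(b<120)&(vv<130)&(uu>380)
    v,u=np.nonzero(red); Jr=np.array([toJ(atz(p,(a,c),.03,s)) for a,c in zip(u,v)])
    print(n,"red",len(u),Jr.mean(0).round(4),np.percentile(Jr,[2,98],axis=0).round(4).tolist())
    # white line: per column, in the bar rows, brightness centroid
    for lo,hi in((-100,-60),(-60,-20),(40,95)):
        out=[]
        for y in range(lo,hi,2):
            xs=np.arange(.013,.037,.0005); val=[]
            for x in xs:
                uv=proj(p,toW([x,y/1e3],.049),s); val.append(cv2.getRectSubPix(p["image"],(1,1),(float(uv[0]),float(uv[1])))[0,0].mean())
            val=np.array(val); m=(xs>.019)&(xs<.032); w=np.clip(val-130,0,None)*m
            if w.sum()>0: out.append((w*xs).sum()/w.sum())
        print("  white x",lo,hi,len(out),np.median(out).round(4),np.std(out).round(4))
    # depth of bar ends
s=state(); print(solve_ik(toW([.025,.092],.12),down(psi-np.pi/2)))
E
```

```text
w1 red 70 [ 0.0902 -0.35  ] [[0.0836, -0.3821], [0.097, -0.3154]]
  white x -100 -60 20 0.0261 0.0001
  white x -60 -20 20 0.0259 0.0006
  white x 40 95 28 0.024 0.0001
w2 red 55 [ 0.093  -0.3365] [[0.0884, -0.3598], [0.0978, -0.3127]]
  white x -100 -60 20 0.0259 0.0001
  white x -60 -20 20 0.0259 0.0005
  white x 40 95 28 0.0242 0.0
[-0.05375457  0.29689694  1.72975939  0.          1.11493632  1.33378219]
```

```bash
sed -i 's/np.radians(100.5); O/np.radians(101.2); O/' h.py; python3 - <<'E'
from h import *
for n in("w1","w2"):
    d=np.load(n+".npz",allow_pickle=True); p={k:d[k] for k in d.files}; p["vfov"]=float(p["vfov"])
    s=dict(tcp_pos=d["pos"],tcp_rot=d["rot"]); im=p["image"].astype(int); b,g,r=im[...,0],im[...,1],im[...,2]
    vv,uu=np.mgrid[:400,:640]
    red=(r-g>60)&(r-b>60)&(vv<130)&(vv>85)&(uu>385)&(uu<465)
    v,u=np.nonzero(red); dep=pts(p,red,s)
    Jr=np.array([toJ(atz(p,(a,c),.03,s)) for a,c in zip(u,v)])
    print(n,"red",len(u),v.mean(),u.min(),u.max(),Jr.mean(0).round(4),np.percentile(Jr,[2,98],axis=0).round(4).tolist(),np.percentile(dep[:,2],[5,50,95]).round(3))
    for y0 in sorted(set(u))[::4]: print((y0,v[u==y0].min(),v[u==y0].max(), Jr[u==y0].mean(0).round(4).tolist()),end=' ')
    out={}
    for y in (-100,-80,-60,50,70,90):
        xs=np.arange(.013,.037,.0005)
        val=np.array([cv2.getRectSubPix(p["image"],(1,1),tuple(map(float,proj(p,toW([x,y/1e3],.049),s))))[0,0].mean() for x in xs])
        w=np.clip(val-130,0,None)*((xs>.018)&(xs<.032)); out[y]=((w*xs).sum()/w.sum()).round(4)
    print("\n white",out)
E
```

```text
w1 red 174 105.9080459770115 404 443 [ 0.0597 -0.1148] [[0.0571, -0.14], [0.0624, -0.0924]] [0.009 0.029 0.03 ]
(np.int64(404), np.int64(106), np.int64(106), [0.0601, -0.091]) (np.int64(408), np.int64(104), np.int64(108), [0.06, -0.0961]) (np.int64(412), np.int64(104), np.int64(108), [0.0599, -0.1012]) (np.int64(416), np.int64(104), np.int64(108), [0.0598, -0.1063]) (np.int64(420), np.int64(104), np.int64(108), [0.0597, -0.1114]) (np.int64(424), np.int64(104), np.int64(108), [0.0596, -0.1165]) (np.int64(428), np.int64(104), np.int64(107), [0.0601, -0.1215]) (np.int64(432), np.int64(105), np.int64(108), [0.0588, -0.1267]) (np.int64(436), np.int64(105), np.int64(108), [0.0586, -0.1318]) (np.int64(440), np.int64(104), np.int64(107), [0.0598, -0.1368]) 
 white {-100: np.float64(0.0263), -80: np.float64(0.026), -60: np.float64(0.0259), 50: np.float64(0.0247), 70: np.float64(0.0248), 90: np.float64(0.0251)}
w2 red 151 110.55629139072848 421 460 [ 0.0601 -0.1157] [[0.058, -0.1401], [0.0622, -0.092]] [0.023 0.029 0.03 ]
(np.int64(421), np.int64(109), np.int64(112), [0.0604, -0.0918]) (np.int64(425), np.int64(109), np.int64(112), [0.0604, -0.0969]) (np.int64(429), np.int64(109), np.int64(112), [0.0603, -0.102]) (np.int64(433), np.int64(109), np.int64(112), [0.0602, -0.1071]) (np.int64(437), np.int64(109), np.int64(112), [0.0602, -0.1122]) (np.int64(441), np.int64(109), np.int64(112), [0.0601, -0.1173]) (np.int64(445), np.int64(109), np.int64(112), [0.0601, -0.1224]) (np.int64(449), np.int64(110), np.int64(112), [0.0594, -0.1275]) (np.int64(453), np.int64(110), np.int64(112), [0.0593, -0.1326]) (np.int64(457), np.int64(109), np.int64(112), [0.0599, -0.1377]) 
 white {-100: np.float64(0.026), -80: np.float64(0.026), -60: np.float64(0.0258), 50: np.float64(0.0248), 70: np.float64(0.0251), 90: np.float64(0.0253)}
```

```bash
cat >> h.py <<'E'
def S(t):
    s=state(); F=M@np.array(s["force"][:2])
    print(t,round(s["time"],2),"J",toJ(s["tcp_pos"]).round(4),round(s["tcp_pos"][2],4),"FJ",F.round(1),round(s["force"][2],1),"op",round(s["opening"],4)); return s
E
python3 - <<'E'
from h import *
rv=down(psi-np.pi/2)
reach(toW([.025,.094],.12),rv); line_to(toW([.025,.094],.037),speed=0.12,guard=8); S("down")
grab(14); s=S("grab"); x0=toJ(s["tcp_pos"])[0]
line_to(toW([x0+.034,.094],.037),speed=0.05); hold(0.2); s=S("drawn"); print("draw",toJ(s["tcp_pos"])[0]-x0)
a=[]
for n in("top","scene","wrist"):
    s=state(); p=snapshot(n); a.append(p["image"]); np.savez(f"d_{n}.npz",pos=s["tcp_pos"],rot=s["tcp_rot"],**p)
    uv=proj(p,toW([.06,-.105],.04),s); print(n,np.round(uv))
def crop(p,n,w=50,h=38,k=8):
    u,v=[int(round(t)) for t in proj(p,toW([.06,-.09],.04),None)]
    return cv2.resize(p["image"][max(v-h,0):v+h,u-w:u+w],None,fx=4,fy=6,interpolation=cv2.INTER_CUBIC)
def ld(n): d=np.load(n,allow_pickle=True); return {k:d[k] for k in d.files}
c=[crop(ld(f"d_{n}.npz"),n) for n in("top","scene")]
cv2.imwrite("pics/d.png",np.hstack(c)[:600,:800])
E
```

```text
down 14.93 J [0.0248 0.0933] 0.0375 FJ [ 0.  -0.4] -0.4 op 0.0942
grab 16.15 J [0.026  0.0941] 0.037 FJ [ 4.5 -0.7] 1.1 op 0.012
drawn 17.2 J [0.0597 0.0936] 0.037 FJ [-4.  -2.3] -3.8 op 0.0117
draw 0.03373308657788206
top [291. 161.]
scene [375. 210.]
wrist [ 317. -166.]
```

View pics/d.png

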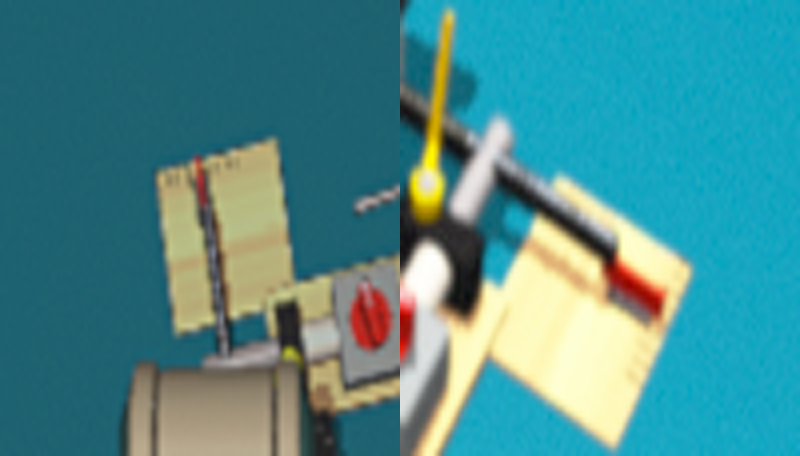

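```bash
cat > meas.py <<'E'
from h import *
def offset(p,s=None):
    "white line x near pointer and red blade x beyond it (jig frame, m), by ray to known heights"
    def prof(y,z,f,lo=.045,hi=.075):
        xs=np.arange(lo,hi,.0005); w=[]
        for x in xs:
            u,v=map(float,proj(p,toW([x,y],z),s)); c=cv2.getRectSubPix(p["image"],(1,1),(u,v))[0,0].astype(float); w.append(f(c))
        w=np.array(w); w=np.clip(w-np.percentile(w,50)-.35*(w.max()-np.percentile(w,50)),0,None); return (w*xs).sum()/w.sum()
    red=[prof(y,.03,lambda c:c[2]-(c[0]+c[1])/2,.045,.075) for y in np.arange(-.134,-.112,.002)]
    wh=[prof(y,.049,lambda c:c.min(),.052,.066) for y in np.arange(-.096,-.03,.002)]
    dk=[prof(y,.049,lambda c:-c.max(),.045,.075) for y in np.arange(-.096,-.04,.002)]
    return [(np.median(a).round(4),np.std(a).round(4)) for a in(wh,dk,red)]
E
python3 - <<'E'
from meas import *
for n in("top","scene"):
    d=np.load(f"d_{n}.npz",allow_pickle=True); p={k:d[k] for k in d.files}; p["vfov"]=float(p["vfov"])
    print(n,"white,dark,red",offset(p))
E
```

```text
top white,dark,red [(np.float64(0.0649), np.float64(0.0002)), (np.float64(0.0531), np.float64(0.0017)), (np.float64(0.0576), np.float64(0.0002))]
scene white,dark,red [(np.float64(0.0607), np.float64(0.0036)), (np.float64(0.0477), np.float64(0.0002)), (np.float64(0.0536), np.float64(0.0003))]
```

```bash
python3 - <<'E'
from meas import *
def lin(p,ys,z,xs,f):
    return np.array([np.mean([f(cv2.getRectSubPix(p["image"],(1,1),tuple(map(float,proj(p,toW([x,y],z)))))[0,0].astype(float)) for y in ys]) for x in xs]).round(0).astype(int)
xs=np.arange(.044,.0761,.001)
for n in("top","scene"):
    d=np.load(f"d_{n}.npz",allow_pickle=True); p={k:d[k] for k in d.files}; p["vfov"]=float(p["vfov"])
    print(n,"\n x  ",*(xs*1e3).round().astype(int))
    print(" bar",*lin(p,np.arange(-.096,-.05,.002),.049,xs,lambda c:c.mean()))
    print(" sat",*lin(p,np.arange(-.096,-.05,.002),.049,xs,lambda c:c[2]-c[0]))
    print(" red",*lin(p,np.arange(-.134,-.112,.002),.03,xs,lambda c:c[2]-c[1]))
    print(" rR ",*lin(p,np.arange(-.134,-.112,.002),.03,xs,lambda c:c[2]))
E
```

```text
top 
 x   44 45 46 47 48 49 50 51 52 53 54 55 56 57 58 59 60 61 62 63 64 65 66 67 68 69 70 71 72 73 74 75 76
 bar 136 125 110 96 84 77 76 79 85 91 93 92 90 88 89 92 100 111 124 136 146 154 159 163 164 165 165 165 164 164 164 164 163
 sat 61 59 56 50 42 31 19 7 -2 -8 -9 -9 -7 -2 5 14 24 34 41 47 51 54 56 57 58 58 57 57 57 57 57 57 57
 red 10 9 9 8 8 7 9 13 21 33 48 65 78 85 85 77 65 51 37 25 16 10 8 8 8 9 10 11 11 12 12 12 12
 rR  178 174 169 160 151 140 130 122 116 116 122 132 141 148 150 150 148 145 143 142 139 140 143 147 153 160 166 171 176 179 182 183 180
scene 
 x   44 45 46 47 48 49 50 51 52 53 54 55 56 57 58 59 60 61 62 63 64 65 66 67 68 69 70 71 72 73 74 75 76
 bar 50 41 39 42 52 66 83 102 121 140 157 170 181 189 196 201 206 211 215 218 219 219 216 211 202 192 180 168 156 147 139 134 130
 sat 18 11 5 2 -1 -3 -5 -6 -7 -7 -6 -2 4 13 25 38 48 56 60 60 58 52 43 28 9 -15 -42 -69 -95 -119 -138 -152 -161
 red 68 83 98 111 121 130 137 142 147 150 152 151 144 131 113 90 67 46 30 18 11 7 5 4 3 3 3 2 2 3 3 3 3
 rR  134 138 142 145 148 150 154 159 168 179 193 208 222 233 242 247 250 252 253 253 254 254 254 254 254 254 254 254 254 254 254 253 253
```

```bash
cat > tilt.py <<'E'
from h import *
def tilted(deg):  # lean so that the fingers point a bit towards jig -y
    ax=np.r_[M[0],0]
    return (R.from_rotvec(ax*np.radians(deg))*R.from_rotvec(down(psi-np.pi/2))).as_rotvec()
E
python3 - <<'E'
from tilt import *
ey=M[1]; z=R.from_rotvec(tilted(-18)).as_matrix()[:,2]; sg=-18 if z[:2]@ey<0 else 18
print("sign",sg)
x=.0600
line_to(toW([x,.068],.037),speed=0.05); S("slid")
line_to(toW([x,.068],.0375),speed=0.02,rotation=tilted(sg)); s=S("tilt")
p=snapshot("wrist"); np.savez("w3.npz",pos=s["tcp_pos"],rot=s["tcp_rot"],**p)
print(proj(p,toW([.06,-.105],.049),s))
cv2.imwrite("pics/w3.png",p["image"])
E
```

```text
sign -18
slid 18.02 J [0.0613 0.0819] 0.0346 FJ [-2.8 17.8] 6.1 op 0.012
tilt 18.55 J [0.0612 0.0736] 0.0355 FJ [-4.   8.1] 2.2 op 0.012
(np.float64(319.67520722428765), np.float64(-47.58722680236593))
```

View pics/w3.png

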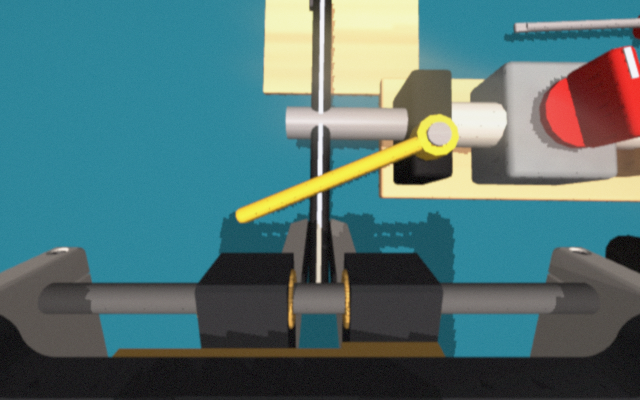

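The view shows the bar's white line up to about (322,0), the lever still open, and the pointer just out of view above. I lower the grip so the fingers slide, and tilt more.

```bash
python3 - <<'E'
from tilt import *
grab(7); S("grip7")
line_to(toW([.0600,.070],.037),speed=0.04,rotation=tilted(-36)); hold(.2); s=S("tilt")
p=snapshot("wrist"); np.savez("w4.npz",pos=s["tcp_pos"],rot=s["tcp_rot"],**p)
print(proj(p,toW([.06,-.105],.049),s))
cv2.imwrite("pics/w4.png",cv2.resize(p["image"][0:150,220:420],None,fx=4,fy=4,interpolation=cv2.INTER_CUBIC))
E
```

```text
grip7 18.82 J [0.0614 0.0735] 0.0355 FJ [-5.2  8.6] 2.8 op 0.0122Traceback (most recent call last):
  File "<stdin>", line 3, in <module>
cell.MotionError: the arm cannot follow that straight line within its joint ranges
```

```bash
python3 - <<'E'
from tilt import *
ok=None
for d in(-22,-25,-28,-31,-34):
    q=solve_ik(toW([.06,.07],.037),tilted(d)); print(d,None if q is None else np.round(q,2))
    try: line_to(toW([.0600,.070],.037),speed=0.04,rotation=tilted(d)); ok=d
    except MotionError as e: print(e); break
hold(.2); s=S(f"tilt {ok}")
p=snapshot("wrist"); np.savez("w4.npz",pos=s["tcp_pos"],rot=s["tcp_rot"],**p)
print(proj(p,toW([.06,-.105],.049),s))
cv2.imwrite("pics/w4.png",cv2.resize(p["image"][0:150,220:420],None,fx=4,fy=4,interpolation=cv2.INTER_CUBIC))
E
```

```text
-22 [-0.05  0.28  2.13  0.25  0.37  1.11]
-25 [-0.06  0.27  2.17  0.38  0.29  0.98]
-28 [-0.07  0.27  2.22  0.62  0.21  0.73]
-31 [-0.08  0.27  2.27  1.07  0.16  0.27]
-34 [-0.1   0.28  2.32  1.73  0.16 -0.4 ]
tilt -34 21.18 J [0.0598 0.0689] 0.0376 FJ [-4.8 -3.1] -3.6 op 0.0121
(np.float64(317.699672963432), np.float64(22.354418960236416))
```

View pics/w4.png

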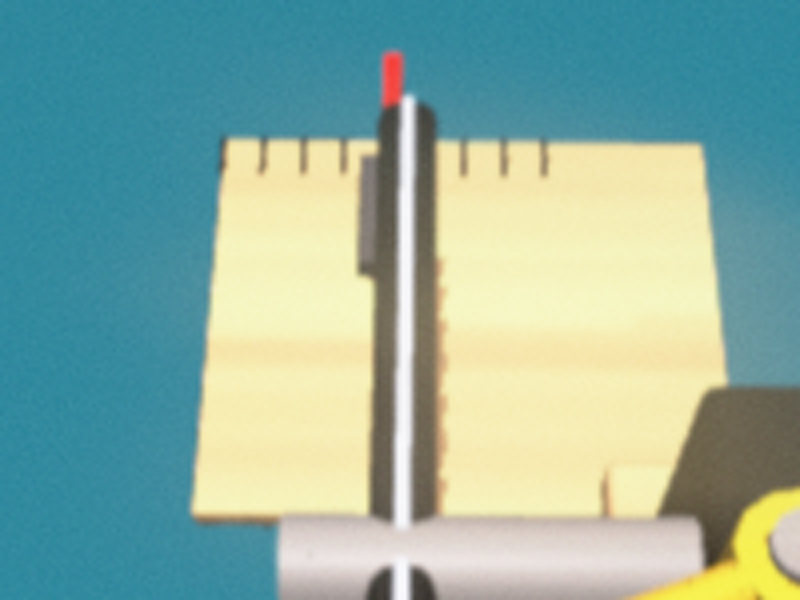

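```bash
python3 - <<'E'
from tilt import *
d=np.load("w4.npz",allow_pickle=True); p={k:d[k] for k in d.files}; p["vfov"]=float(p["vfov"]); s=dict(tcp_pos=d["pos"],tcp_rot=d["rot"])
im=p["image"].astype(float)
for v in range(13,26): 
    r=im[v,305:335]; red=np.clip(r[:,2]-r[:,1]-60,0,None); u=np.arange(305,335)
    if red.sum()>60: 
        uc=(red*u).sum()/red.sum(); print("red",v,uc.round(2),toJ(atz(p,(uc,v),.03,s)).round(4))
for v in range(25,120,12):
    r=im[v,312:331].mean(1); w=np.clip(r-130,0,None)*(np.abs(np.arange(312,331)-321)<4); uc=(w*np.arange(312,331)).sum()/w.sum(); print("white",v,uc.round(2),toJ(atz(p,(uc,v),.049,s)).round(4))
E
```

```text
red 13 317.91 [ 0.0599 -0.1408]
red 14 317.61 [ 0.0602 -0.1395]
red 15 317.64 [ 0.0601 -0.1383]
red 16 317.64 [ 0.0601 -0.137 ]
red 17 317.62 [ 0.0601 -0.1357]
red 18 317.63 [ 0.0601 -0.1345]
red 19 317.62 [ 0.0601 -0.1332]
red 20 317.58 [ 0.0602 -0.132 ]
red 21 317.55 [ 0.0602 -0.1307]
red 22 317.56 [ 0.0602 -0.1295]
red 23 317.54 [ 0.0602 -0.1283]
red 24 317.49 [ 0.0602 -0.127 ]
red 25 317.28 [ 0.0604 -0.1258]
white 25 321.51 [ 0.0569 -0.1021]
white 37 321.35 [ 0.0571 -0.0891]
white 49 321.06 [ 0.0573 -0.0767]
white 61 321.02 [ 0.0574 -0.0647]
white 73 320.95 [ 0.0575 -0.0531]
white 85 320.86 [ 0.0576 -0.042 ]
white 97 320.49 [ 0.0579 -0.0313]
white 109 320.32 [ 0.058  -0.0209]
```

The picture shows the white line ending at crop (407,100), about 3 mm short of the red blade at (393,75). I draw a little further and re-measure.

```bash
cat > gap.py <<'E'
from tilt import *
def gap(tag):
    "mark x minus white line x near its end, m (positive: draw more)"
    s=state(); p=snapshot("wrist"); np.savez(tag+".npz",pos=s["tcp_pos"],rot=s["tcp_rot"],**p); im=p["image"].astype(float)
    def along(ys,z,f,xs=np.arange(.050,.070,.0003)):
        o=[]
        for y in ys:
            uv=[tuple(map(float,proj(p,toW([x,y],z),s))) for x in xs]
            if uv[0][1]<1: continue
            w=np.array([f(cv2.getRectSubPix(p["image"],(1,1),t)[0,0].astype(float)) for t in uv])
            w=np.clip(w,0,None); 
            if w.sum()>0:
                k=xs[np.argmax(np.convolve(w,np.ones(7),"same"))]; m=abs(xs-k)<.003; o.append((w*xs*m).sum()/(w*m).sum())
        return np.median(o) if o else np.nan
    # white: bright and neutral (blue channel separates it from plywood)
    wh=along(np.arange(-.101,-.080,.002),.049,lambda c:c[0]-190)
    rd=along(np.arange(-.136,-.112,.002),.03,lambda c:c[2]-c[1]-60)
    print(tag,"white",wh.round(4),"red",rd.round(4),"gap",(rd-wh).round(4)); return rd-wh
E
python3 - <<'E'
from gap import *
gap("g0")
x=.0600+.0032
line_to(toW([x,.070],.037),speed=0.02); hold(.2); S("m")
g=gap("g1")
if abs(g)>.0005 and abs(g)<.004:
    x+=g; line_to(toW([x,.070],.037),speed=0.02); hold(.2); S("m2"); gap("g2")
print("xcmd",x)
E
```

```text
g0 white 0.0571 red 0.0602 gap 0.003
m 21.78 J [0.0631 0.0688] 0.0376 FJ [-3.9 -2.7] -1.4 op 0.012
g1 white 0.0604 red 0.06 gap -0.0004
xcmd 0.06319999999999999
```

```bash
python3 - <<'E'
from gap import *
x=.0629
for d in(-28,-22,0): line_to(toW([x,.070],.037),speed=0.04,rotation=tilted(d))
S("upright")
for y in(.055,.045,.037,.031,.027,.024):
    line_to(toW([x,y],.037),speed=0.05); s=S(y)
    if (M@np.array(s["force"][:2]))[1]>16: break
hold(.2); S("end"); gap("g3")
p=snapshot("wrist"); cv2.imwrite("pics/w5.png",p["image"])
E
```

```text
Traceback (most recent call last):
cell.MotionError: the arm cannot follow that straight line within its joint ranges
```

```bash
python3 - <<'E'
from gap import *
x=.0629
S("now")
for d in(-33,-32,-31,-30,-29,-28,-26.5,-25,-22,-12,0):
    try: line_to(toW([x,.070],.037),speed=0.04,rotation=tilted(d))
    except MotionError as e: print(d,e)
s=S("upright"); print(np.round(s["tcp_rot"],3),tilted(0).round(3),np.round(s["joint_positions"],2))
E
```

```text
now 21.83 J [0.0631 0.0689] 0.0376 FJ [-3.  -3.4] -2.9 op 0.012
upright 25.25 J [0.0637 0.0712] 0.0361 FJ [-3.9 -0.2] 2.8 op 0.0121
[-3.124 -0.314  0.007] [3.127 0.307 0.   ] [0.02 0.41 1.79 0.   0.94 1.39]
```

```bash
python3 - <<'E'
from gap import *
x=.0629
for y in(.055,.045,.037,.031,.027,.024,.021):
    line_to(toW([x,y],.037),speed=0.05); s=S(y)
    if (M@np.array(s["force"][:2]))[1]>18: break
hold(.2); S("end"); gap("g3")
p=snapshot("wrist"); cv2.imwrite("pics/w5.png",p["image"])
E
```

```text
0.055 25.7 J [0.0642 0.063 ] 0.0346 FJ [-4.9  8.1] 2.4 op 0.0121
0.045 26.05 J [0.0645 0.0541] 0.034 FJ [-3.5  7.8] 0.2 op 0.0119
0.037 26.36 J [0.0646 0.0464] 0.0336 FJ [-3.9  9.4] -0.9 op 0.0121
0.031 26.62 J [0.0646 0.0406] 0.0335 FJ [-3.5  8.7] -0.8 op 0.012
0.027 26.88 J [0.0646 0.0369] 0.0334 FJ [-3.7  9.6] -0.2 op 0.0123
0.024 27.12 J [0.0646 0.0341] 0.0334 FJ [-3.4  8.6] -0.6 op 0.0122
0.021 27.38 J [0.0647 0.0314] 0.0333 FJ [-3.8  9.8] -0.4 op 0.0122
end 27.57 J [0.0647 0.0314] 0.0333 FJ [-4.5 10.1] -0.5 op 0.0119Traceback (most recent call last):
  File "<stdin>", line 6, in <module>
  File "gap.py", line 18, in gap
    print(tag,"white",wh.round(4),"red",rd.round(4),"gap",(rd-wh).round(4)); return rd-wh
                                        ^^^^^^^^
AttributeError: 'float' object has no attribute 'round'
```

```bash
python3 - <<'E'
from gap import *
x=.0613
for y in(.021,.017,.013,.009,.005,.001):
    line_to(toW([x,y],.037),speed=0.05); s=S(y)
    if (M@np.array(s["force"][:2]))[1]>22: break
hold(.2); S("end"); print("cmd",x,y)
s=state();p=snapshot("wrist"); np.savez("w5.npz",pos=s["tcp_pos"],rot=s["tcp_rot"],**p); cv2.imwrite("pics/w5.png",p["image"])
print(proj(p,toW([.06,-.105],.049),s))
E
```

```text
0.021 27.88 J [0.063  0.0314] 0.0333 FJ [-3.1  9.7] -1.2 op 0.0121
0.017 28.12 J [0.063  0.0306] 0.0332 FJ [-4.4 16.7] 4.4 op 0.0122
0.013 28.38 J [0.063  0.0306] 0.0332 FJ [-5.7 23.8] 9.2 op 0.0118
end 28.57 J [0.063  0.0306] 0.0332 FJ [-4.5 23.9] 9.2 op 0.012
cmd 0.0613 0.013
(np.float64(324.69943096777337), np.float64(-24.258659800679567))
```

View pics/w5.png

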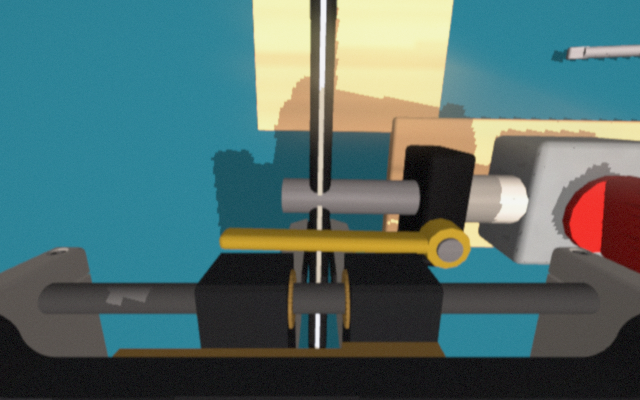

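The picture shows the lever lying along the leg, (225,238) to (449,246), pressed against its stop. Now I check the line against the mark and the lever angle numerically.

```bash
cat > chk.py <<'E'
from gap import *
def white(p,s,ys,xs=np.arange(.054,.067,.0003)):
    o=[]
    for y in ys:
        uv=[tuple(map(float,proj(p,toW([x,y],.049),s))) for x in xs]
        if uv[0][1]<1: o.append(np.nan); continue
        w=np.array([cv2.getRectSubPix(p["image"],(1,1),t)[0,0].astype(float)[0] for t in uv]); w=np.clip(w-.8*w.max(),0,None)
        o.append((w*xs).sum()/w.sum())
    return np.round(o,4)
E
python3 - <<'E'
from chk import *
ys=np.arange(-.1,-.02,.01)
for n in("w4","g1","w5"):
    d=np.load(n+".npz",allow_pickle=True); p={k:d[k] for k in d.files}; p["vfov"]=float(p["vfov"]); s=dict(tcp_pos=d["pos"],tcp_rot=d["rot"])
    print(n,white(p,s,ys))
for o in outline_of(snapshot("top"),"cam_lever")[:1]: print("lever top",o["confidence"],o["at"])
a,b=toJ(atz(p,(449,246),.074,s)),toJ(atz(p,(225,238),.074,s)); print("lever",a.round(4),b.round(4),np.arctan2(*(b-a)[::-1]).round(3))
t=snapshot("top"); xs=np.arange(.044,.0701,.001)
def lin(ys,z,f): return [int(np.mean([f(cv2.getRectSubPix(t["image"],(1,1),tuple(map(float,proj(t,toW([x,y],z)))))[0,0].astype(float)) for y in ys])) for x in xs]
print(*(xs*1e3).round().astype(int)); print(*lin(np.arange(-.096,-.05,.002),.049,lambda c:c.mean())); print(*lin(np.arange(-.096,-.05,.002),.049,lambda c:c[2]-c[0])); print(*lin(np.arange(-.134,-.112,.002),.03,lambda c:c[2]-c[1]))
E
```

```text
w4 [0.057  0.0572 0.0573 0.0574 0.0574 0.0575 0.0576 0.0578]
g1 [0.0603 0.0605 0.0605 0.0607 0.0607 0.0608 0.0609 0.0612]
w5 [   nan 0.0606 0.0609 0.0609 0.0611 0.0612 0.0614 0.0615]
lever [-0.0004  0.0153] [0.1069 0.0117] -0.034
44 45 46 47 48 49 50 51 52 53 54 55 56 57 58 59 60 61 62 63 64 65 66 67 68 69 70
135 135 135 135 135 136 136 136 137 137 137 137 138 138 138 138 138 139 139 139 139 139 140 140 140 140 140
36 36 36 37 37 37 36 37 36 36 37 36 37 37 37 37 37 37 37 37 37 37 37 37 37 37 37
9 9 8 7 7 7 8 12 20 32 47 63 76 83 83 75 63 50 36 25 16 10 7 7 7 8 9
```

```bash
python3 - <<'E'
from chk import *
line_to(toW([.0608,.013],.037),speed=0.02); hold(.3); S("adj")
s=state(); p=snapshot("wrist"); print(white(p,s,np.arange(-.09,-.02,.01)))
p=snapshot("scene"); u,v=map(int,proj(p,toW([.06,-.06],.04)))
d=np.load("d_scene.npz")["image"]
c=[cv2.resize(i[v-35:v+35,u-33:u+33],None,fx=6,fy=6,interpolation=cv2.INTER_CUBIC) for i in(d,p["image"])]
cv2.imwrite("pics/s6.png",np.hstack(c))
E
```

```text
adj 29.32 J [0.063  0.0306] 0.0332 FJ [-3.4 23.5] 9.3 op 0.0122
[0.0607 0.0609 0.061  0.0612 0.0612 0.0615 0.0615]
```

View pics/s6.png

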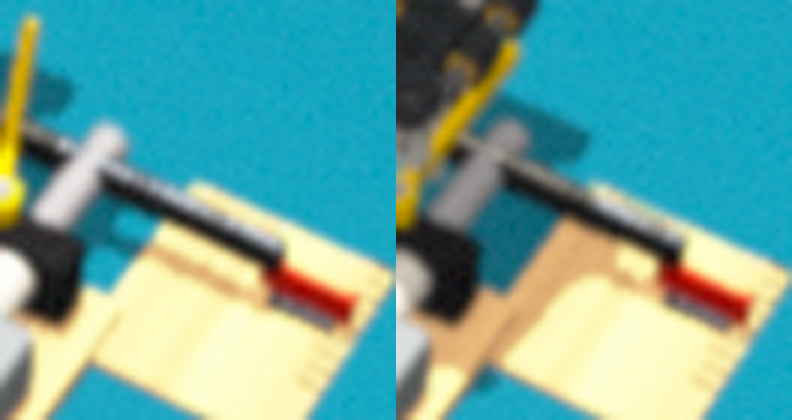

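```bash
python3 - <<'E'
from gap import *
x=.0613
line_to(toW([x,.024],.037),speed=0.03); S("ease")
for d in(-8,-15): line_to(toW([x,.028],.037),speed=0.04,rotation=tilted(d))
hold(.2); S("tilt")
try: gap("g5")
except Exception as e: print(e)
d=np.load("g5.npz"); cv2.imwrite("pics/g5.png",cv2.resize(d["image"][0:150,220:420],None,fx=4,fy=4,interpolation=cv2.INTER_CUBIC))
E
```

```text
ease 29.94 J [0.0627 0.0305] 0.0335 FJ [-3.3  6. ] -9.7 op 0.0119
tilt 30.76 J [0.0615 0.0281] 0.0368 FJ [-4.2  3.4] -2.6 op 0.0123
g5 white 0.0593 red 0.0602 gap 0.0009
```

View pics/g5.png

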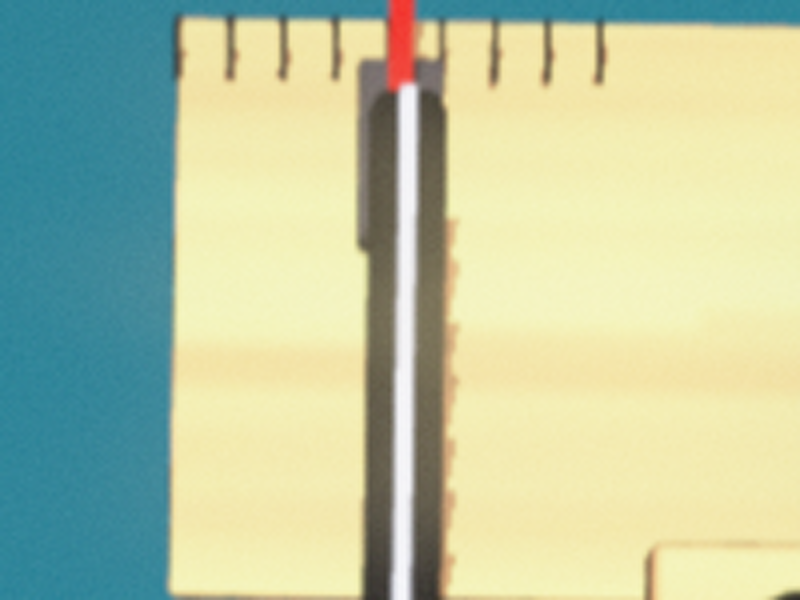

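The line at crop (407,90) is about 0.9 mm short of the blade at (402,50). I make a final nudge and check.

```bash
python3 - <<'E'
from gap import *
x=.0613+.0010
line_to(toW([x,.028],.037),speed=0.02); hold(.3); S("n")
g=gap("g6")
if .0003<abs(g)<.002: x+=g; line_to(toW([x,.028],.037),speed=0.02); hold(.3); S("n2"); gap("g7")
hold(1.0); S("steady"); gap("g8")
cv2.imwrite("pics/g8.png",np.load("g8.npz")["image"])
E
```

```text
n 31.36 J [0.0625 0.0281] 0.0368 FJ [-3.7  3.2] -2.2 op 0.0123
g6 white 0.0602 red 0.0602 gap -0.0001
steady 32.41 J [0.0625 0.0281] 0.0368 FJ [-3.1  3.3] -1.8 op 0.0124
g8 white 0.0602 red 0.0602 gap -0.0001
```

View pics/g8.png

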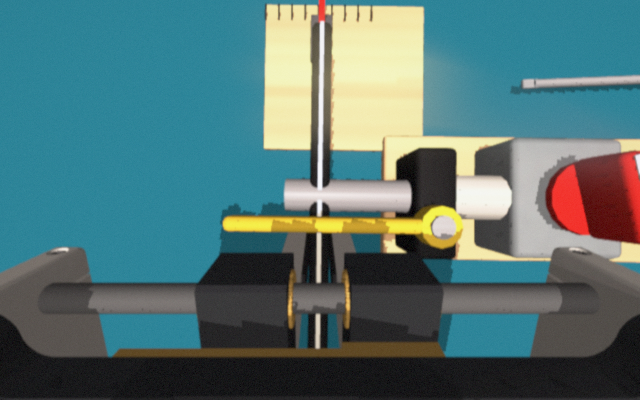

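The line ends level with the blade at (321,15). The lever lies parallel to the leg, (225,223) to (440,227), and the bar is still gripped, so I hand in.

```bash
python3 -c "
from cell import *
print(finish_job())"
```

```text
the job is handed in; nothing more can be done
None
```

I handed the job in at about 32 s with the knob turned to its stop and sprung up, the lever closed on its stop, and the crossbar still held at the mark (about 0.1 mm off, as I measured it in the wrist camera).

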